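Set and clamp the length stop of a soap cutter

TASK

Set up the soap cutter: swing its wire bow up and back, past upright, clear of the bed. Then draw the sliding stop leg up the sloping bed until the uphill face of its plate stands at the length mark (the full-width line across the bed), hold it there, and only then squeeze its cam lever shut against the post. Finish still gripping the leg's post and shut lever between the fingers at the mark, and leave everything else on the bench undisturbed.

Things in the scene. Friction and masses are not known exactly. Their poses are not given: they have to be found in the camera images.
- cutter: fixed soap cutter: oak base 130 x 360 mm, white bed 100 mm wide (x), 360 mm long, sloping up 15 deg (0.262 rad) towards its +y. Origin on the bench under the wire slot; there the bed surface is 90 mm high. x points across to the bow's hinge side, z up. Bed reaches 235 mm downhill, 125 mm uphill of the slot. 'Bed frame' below: x as here, y uphill along the slope, z normal to the bed.
- mark (a point): centre of the length mark, on the bed surface: a straight dark line 3 mm wide across the whole 100 mm width of the bed, 60 mm downhill of the wire slot (the other scale lines are short ticks at the bed's edges, every 10 mm). Axes as cutter.
- wire_bow (a joint): angle of the wire bow about its hinge (axis along the bed's +y): 0 = down with the wire in the slot, 1.57 = square to the bed, 1.75 = against its rear stop. Stiff friction pivot (0.22 N m, bow 0.22 kg): it stays at any angle.
- bow_hinge (a point): point on the bow's hinge axis, over the wire slot, 65 mm to +x of the bed's middle and 55 mm above the bed surface. Its y axis is the hinge axis (uphill), its x axis points from the handle to the hinge; it turns with the bow.
- bow_grip (a point): grip point of the bow, mid-handle: dark wooden handle 18-20 mm thick, 60 mm long, in line with the aluminium spine; with the bow down it lies 160 mm to -x of the hinge and 25 mm above it (bed frame), 28 mm from the handle's free end. Axes as bow_hinge, x along the handle. Pinch it along y; it can turn between the pads as the bow swings.
- stop_leg (a joint): travel of the sliding stop leg uphill along the bed, m: 0 = bottom of its track (it starts there, and slides back by its weight if let go with the lever open), 0.100 = plate face at the mark, 0.130 = top. Leg 0.4 to 0.75 kg; some 1 to 3 N draw it uphill.
- stop_face (a point): foot of the uphill face of the leg's stop plate, mid-width, on the bed surface; axes of the bed frame. The aluminium plate is 96 mm wide (x), 8 mm thick, 58 mm high and lies downhill of this point; behind (downhill of) it stands the post.
- leg_grip (a point): grip point of the leg (axes of the bed frame): centre of post and SHUT lever, together 25 mm thick along x; 50 mm above the bed, 25 mm downhill of the plate's face (17 mm behind its back). Post 16 mm thick (x, middle 4.5 mm to -x of here), 26 mm wide (y), top 74 mm above the bed. Fingers 65-75 mm open astride post and lever push the plate's back uphill; closing here shuts the lever and grips.
- cam_lever (a joint): cam lever on the +x side of the post: 0 = shut, flat against the post (clamps the leg to the bed), 0.38 = fully open. It is hinged at its lower end 20 mm above the bed, axis along the slope, and turns stiffly: about 10 N near its tip to move it, so a lighter grip does not shut it.
- lever_tip (a point): outer face of the cam lever near its tip; lever 8 mm thick, 22 mm wide, 50 mm long. Fully open, the tip stands out so that post and lever span 44 mm along x. The post does not give sideways: fingers centred more than about 5 mm to the lever's side of leg_grip jam on the post before the lever is shut.
- tray: bystander: square silicone tray 170 x 170 x 32 mm, origin under its centre
- jug: bystander: glass measuring jug with a handle, radius 48 mm, 120 mm high, origin under its centre
- tin: bystander: capped aluminium tin, radius 37 mm, 76 mm high, origin under its centre
- vial: bystander: small amber bottle, radius 20 mm, 90 mm high, origin under its centre
- log: bystander: uncut soap log 70 x 240 x 60 mm, origin under its centre
- bar_a: bystander: cut soap bar 60 x 70 x 25 mm, origin under its centre
- bar_b: bystander: cut soap bar 60 x 70 x 25 mm, origin under its centre
- scraper: bystander: bench scraper, steel blade 100 x 150 mm with a wooden handle, lying flat, 20 mm high

How it is judged:
On the way, in this order (a step that is already met when the one before it is completed fails the run):
1. the wire bow is swung up past about upright (at least 1.4 rad), clear of the bed (value of joint wire_bow above 1.4 rad), for 0.2 s.
2. the fingers hold the leg with its plate face within 4 mm of the mark, the lever still open (value of joint stop_leg between 0.096 and 0.104 m and value of joint cam_lever above 0.15 rad and contact force between the fingers and stop_leg above 0.3 N), for 0.2 s.
3. the cam lever is shut with the leg still at the mark (value of joint stop_leg between 0.096 and 0.104 m and value of joint cam_lever below 0.1 rad), for 0.2 s.
At the end, for the whole second after the job is handed in: The wire bow stands at 1.4 rad or more; the leg's plate face is at rest within 4 mm of the mark; the cam lever is shut (under 0.10 rad); and the fingers still grip the pair, with more than 3 N on the post and more than 3 N on the shut lever, for the whole last second (all of step 3 and value of joint wire_bow above 1.4 rad and velocity of joint stop_leg between -0.01 and 0.01 m/s and contact force between the fingers and stop_leg_c2 above 3 N and contact force between the fingers and cam_lever above 3 N); the arm keeps its last pose, push and grip.
It fails at once if the lever is shut while the leg is more than 8 mm off the mark (value of joint cam_lever below 0.1 rad and (value of joint stop_leg below 0.092 m or value of joint stop_leg above 0.108 m)).
It fails at once if a bystander is moved by more than 20 mm (distance of any of tray, jug, tin, vial, log, bar_a, bar_b, scraper from where it was at the start of the episode above 0.02 m).
It also fails if it takes over 51 s, if anything falls off the work surface, if the arm or the gripper's body presses on something with over 40 N, if the wrist force passes 120 N, or if a joint passes its speed limit or range.

ROBOT

A 7-joint arm with a two-finger parallel gripper is mounted at the origin on the work surface. World frame = base frame: x ahead of the robot, y to its left, z up, the work surface at z = 0. Lengths are in m, angles in rad, forces in N, time in s.
With the tool pointing down it reaches from about 0.425 to 0.95 m from the base axis. Payload 4.7 kg.
Tool frame: the origin (TCP) lies on the centre line of the jaws, within the pads' length; the fingertips stand 19 mm ahead of it and the grasp point (between the pads) is the TCP (ctrl.tcp_to_tips is the distance from the TCP to the fingertips, in m); z points along the fingers, y is the line along which they close (so a half turn about z gives the same grasp; the last joint's range is limited). The gripper opens to 87 mm and grips with 3 to 60 N. Pads are 19 mm wide; open, the fingers measure 117 mm over their backs; the gripper's body (75 mm by 190 mm) begins 51 mm behind the grasp point.
Start: joints at [-1.327, 0.469, -0.049, 1.532, 0.024, 1.141, -0.082], TCP at [0.182, 0.65, 0.242] pointing down, gripper open.
Joint ranges: [-2.59, 2.59], [-0.33, 1.99], [-1.39, 1.29], [0.1, 2.45], [-1.04, 4.18], [0.21, 1.99], [-2.66, 2.66]. Speed limits (rad/s): [2.57, 2.57, 3.14, 3.14, 3.14, 3.14, 3.14].

INTERFACE

Orientations are given as a rotation vector (axis times angle).
In Python, from plant import get_state, optics, job, ctrl gives the robot as it stands.
- The arm moves only by the tool drive_tool, never from a script. Its argument "rows" is text: rows parted by semicolons, each of 7 numbers parted by spaces: the shift along the tool's x, y, z in m, then the turn, a rotation vector about the tool's x, y, z in degrees, then the finger opening in m, from 0 to 0.087. In form: x y z wx wy wz hand; .... A call has 1 to 5 rows; each row is the pose to reach, as a shift and turn from the pose commanded when the call began, along the tool's axes at that moment; what a row does not reach only later rows make up. A row lasts 1/12 s, in which the tool goes at most 41.7 mm and 7.16 degrees, less where a joint would pass 70% of its speed; a pose out of reach is approached as far as the arm can. A call with a gripper value outside its range is refused whole. The fingers move at their own pace and stop on an object; "squeeze" is the grip in N (left out, the last holds). Time passes only in rows, so rows that repeat a pose let the fingers close. It gives the time, the measured TCP pose, the force, the opening and the grip force at its end, in the units of the state.
- get_state(): the state, without advancing time (a new reading comes with each control period).
- optics.camera(name): name is "scene" or "top"; returns the picture (400x640x3 uint8, blue, green, red); there is no depth.
- optics.camera_params(name): a dict with "fov_y" (degrees; the focal length in pixels is half the picture's height over the tangent of half this angle, whatever the lens; pixels are square), "cx", "cy" (the principal point, pixels), "pose" (4x4, takes a point from camera to world coordinates). Camera axes: x right, y up, looking along -z (the intrinsics and any distortion apply to the point x, -y, -z); pixel columns grow to the right and rows downward; lengths in m; the calibration is good to about 2 mm. A picture is of the moment at which its call begins. camera_params takes no time and is no camera call.
- job.close_job(): hands the job in; it is judged then, once.
The state is a dict: "clock": time; "joint_positions": joint angles; "qvel": joint speeds; "effort": joint torques, N m; "tool_pos": TCP position; "ee_rot": TCP orientation; "contact_force": force on the tool from outside, world axes, zero at the start; "wrist_torque": the same for the moment, N m; "opening": opening from 0.0 (shut) to 1.0 (fully open); "finger_force": force on a finger pad.
Only numpy, scipy, OpenCV 4.12 (cv2) and the standard library are available. Lean on these libraries where they do the work, as an engineer would, in place of code of your own. Each camera call takes 0.05 s, during which the arm holds its last target. There are 200 camera calls.

## Working session

There is one attempt and no reset: what is moved stays moved. The work goes in short steps, Python scripts to look and compute and a tool call to move; the robot and the scene stay as the last step left them, time stands still between calls to the robot, and variables do not carry over. Pictures are saved under pics/ and viewed, at most 10 in all, crops included, and the job is handed in when it is done.

Besides the shell and the picture viewer there is one more tool, called by a JSON object that holds its "name" and its "arguments". drive_tool: Moves the arm, as the interface text tells. Its arguments: {"type":"object","properties":{"rows":{"type":"string"},"squeeze":{"type":"number"}},"required":["rows"]}

```bash
mkdir -p pics; ls; python3 - <<'E'
from plant import get_state, optics, job, ctrl
import cv2
print(get_state()); print([a for a in dir(ctrl) if a[0]!='_'])
for n in("scene","top"):
    cv2.imwrite(f"pics/{n}0.png",optics.camera(n)); print(optics.camera_params(n))
E
```

```text
pics
{'clock': 0.0, 'joint_positions': array([-1.32692498,  0.46946449, -0.04861333,  1.53368903,  0.02411479,
        1.14099769, -0.08228995]), 'qvel': array([ 7.63110288e-04,  7.14298048e-05,  4.62271962e-04, -5.32487975e-04,
       -2.72473445e-04, -2.80942301e-03,  9.60317535e-05]), 'effort': array([ 4.43728677e-04, -5.07965040e+01, -8.06495897e-02, -2.36153501e+01,
       -6.14680932e-02,  3.76233249e-02,  1.44999531e-04]), 'tool_pos': array([0.18167651, 0.64950716, 0.240486  ]), 'ee_rot': array([-4.27015106e-01, -3.11224220e+00,  3.08317741e-03]), 'contact_force': array([ 0.06279625, -0.56807227,  0.02338822]), 'wrist_torque': array([ 0.01852885,  0.02788544, -0.0182445 ]), 'finger_force': 0.0, 'opening': 0.9989513241072469}
['MotionError', 'tcp_to_tips']
{'fov_y': 56.35936587821491, 'cx': 326.76636702455403, 'cy': 199.52725461612, 'pose': array([[-0.75753977, -0.49608809,  0.42429955,  1.1337269 ],
       [ 0.65274609, -0.56820196,  0.50106793,  0.60108214],
       [-0.00748599,  0.65653876,  0.75425514,  1.11755968],
       [ 0.        ,  0.        ,  0.        ,  1.        ]])}
{'fov_y': 56.370412447591654, 'cx': 315.9476037445058, 'cy': 198.99877701330718, 'pose': array([[-0.0222569 ,  0.98692808, -0.15961702,  0.41510106],
       [-0.99957356, -0.01894874,  0.02221795, -0.05494595],
       [ 0.01890298,  0.16004345,  0.98692896,  1.15797083],
       [ 0.        ,  0.        ,  0.        ,  1.        ]])}
```

View pics/scene0.png

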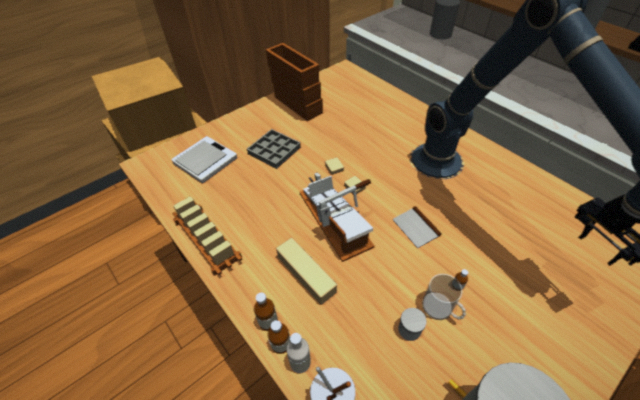

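View pics/top0.png

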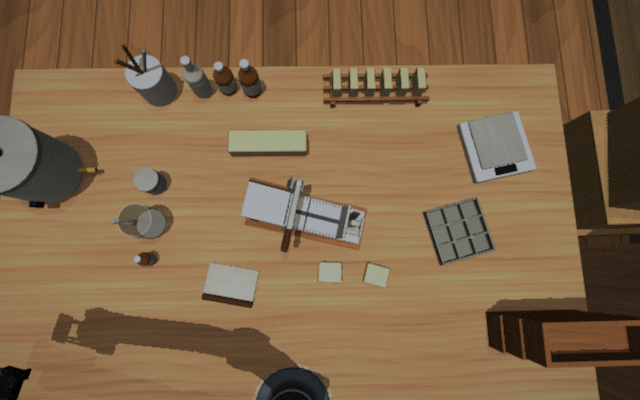

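The scene picture shows the cutter at about (337,215). In the top picture it spans (243,185)–(367,245), with the dark handle at (286,242) and the stop leg at (355,220). I'll crop closer.

```bash
python3 - <<'E'
import cv2,numpy as np
a=cv2.imread("pics/top0.png")[165:260,230:380]; b=cv2.imread("pics/scene0.png")[165:265,290:385]
cv2.imwrite("pics/c0.png",cv2.resize(a,None,fx=5.3,fy=5.3,interpolation=cv2.INTER_CUBIC))
cv2.imwrite("pics/c1.png",cv2.resize(b,None,fx=6,fy=6,interpolation=cv2.INTER_CUBIC))
E
```

```text
(no output)
```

View pics/c0.png

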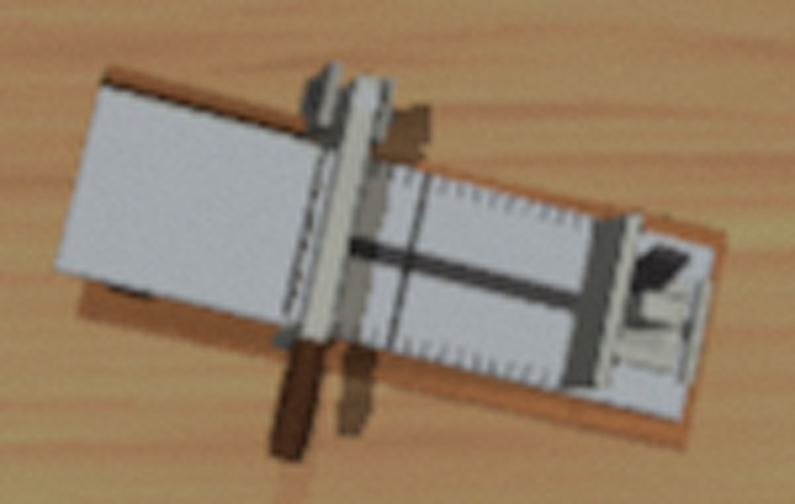

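View pics/c1.png

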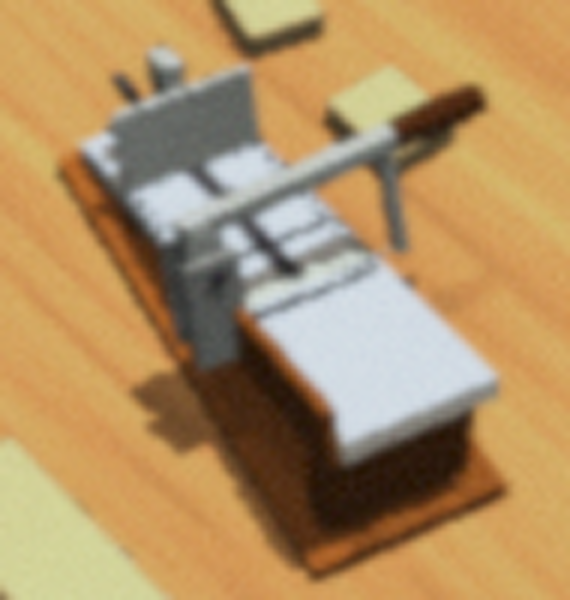

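Crop c0 shows the bed corners at about (57,268), (102,85), (720,232) and (685,418), the mark from (428,172) to (392,348), and the handle from (312,345) to (285,458). In c1 the uphill bed corners are at (337,440) and (497,378). The open lever sits on the +x side of the post. Next I'll fit the pose.

```bash
cat > h.py <<'E'
import numpy as np
from scipy.spatial.transform import Rotation as R
from scipy.optimize import least_squares
from plant import get_state, optics
T=np.radians(15)
def proj(n,p):
    c=optics.camera_params(n); q=np.linalg.inv(c["pose"])@np.r_[p,1]; f=200/np.tan(np.radians(c["fov_y"]/2))
    return np.array([c["cx"]+f*q[0]/-q[2], c["cy"]-f*q[1]/-q[2]])
def bedR(yaw): return R.from_euler('z',yaw)*R.from_euler('x',T)
def bed(P,v): return np.array([P[0],P[1],.09])+bedR(P[2]).apply(v)
def ray(n,uv):
    c=optics.camera_params(n); f=200/np.tan(np.radians(c["fov_y"]/2))
    return c["pose"][:3,3], c["pose"][:3,:3]@np.array([(uv[0]-c["cx"])/f,-(uv[1]-c["cy"])/f,-1])
E
python3 - <<'E'
from h import *
A=lambda u,v:(u/5.3+230-.4,v/5.3+165-.4); B=lambda u,v:(u/6+290-.4,v/6+165-.4)
obs=[("top",A(57,268),(-.05,.125,0)),("top",A(102,85),(.05,.125,0)),("top",A(720,236),(.05,-.235,0)),("top",A(685,418),(-.05,-.235,0)),
("top",A(428,173),(.05,-.06,0)),("top",A(392,347),(-.05,-.06,0)),("scene",B(337,442),(.05,.125,0)),("scene",B(497,379),(-.05,.125,0))]
f=lambda P:np.concatenate([proj(n,bed(P,v))-uv for n,uv,v in obs])
s=least_squares(f,[.4,0,-.2],loss='soft_l1',x_scale=[.01,.01,.05]);P=s.x
print(P,np.round(f(P).reshape(-1,2),1).tolist())
H=bed(P,(.065,0,.055));G=bed(P,(-.095,0,.08));print("hinge",H,"grip",G, proj("top",G),proj("scene",G),'seen handle mid top',A(298,400),'scene',B(440,112))
print("leg0",bed(P,(0,-.185,.05)),"leg1",bed(P,(0,-.085,.05)), "face0", proj("top",bed(P,(0,-.16,.058))))
print(bedR(P[2]).as_matrix())
E
```

```text
[ 0.56180252  0.00340697 -0.22990916] [[0.2, 0.2], [0.2, 0.3], [-0.6, 1.5], [-0.1, -0.6], [0.5, -0.5], [0.1, -0.1], [0.2, 0.9], [-0.2, -0.2]]
hinge [ 0.62184817 -0.0252663   0.14312592] grip [0.46458369 0.00489573 0.16727407] [285.74821673 241.03153501] [362.63782716 186.07915062] seen handle mid top (285.82641509433967, 240.07169811320753) scene (362.93333333333334, 183.26666666666665)
leg0 [ 0.51813049 -0.18318773  0.09041477] leg1 [ 0.54014289 -0.08913678  0.11629667] face0 [345.68129025 220.1098473 ]
[[ 9.73687101e-01  2.20123942e-01 -5.89820325e-02]
 [-2.27889074e-01  9.40509517e-01 -2.52008766e-01]
 [-3.46944695e-18  2.58819045e-01  9.65925826e-01]]
```

```bash
cat >> h.py <<'E'
P=np.array([.5618,.0034,-.2299])
BR=bedR(P[2]); 
RB=BR*R.from_matrix(np.array([[-1,0,0],[0,1,0],[0,0,-1.]]).T)   # bow: tool x=-bx,y=by,z=-bz
def step(pos,Rt):
    s=get_state(); Rc=R.from_rotvec(s["ee_rot"])
    print("shift",np.round(Rc.inv().apply(pos-s["tool_pos"]),4),"turn",np.round(np.degrees((Rc.inv()*Rt).as_rotvec()),1),"t",round(s["clock"],2))
def where():
    s=get_state(); t=s["tool_pos"]-np.array([P[0],P[1],.09])
    print("bed",np.round(BR.inv().apply(t),4),"F",np.round(s["contact_force"],1),"Fbed",np.round(BR.inv().apply(s["contact_force"]),1),"open",round(s["opening"]*.087,4),"ff",round(s["finger_force"],1),"j",np.round(s["joint_positions"],2),"t",round(s["clock"],2))
E
python3 - <<'E'
from h import *
import cv2
a=cv2.imread("pics/top0.png")[195:255,330:375]; k=10
b=cv2.imread("pics/scene0.png")[165:205,295:345]
def draw(img,n,off,k):
    big=cv2.resize(img,None,fx=k,fy=k,interpolation=cv2.INTER_CUBIC)
    for x0,c in((0,(0,0,255)),(-.0045,(255,0,0))):   # post centre x
        pts=[ (proj(n,bed(P,(x0+sx*.008,-.185+sy*.013,.074)))-off+.5)*k for sx,sy in((1,1),(1,-1),(-1,-1),(-1,1))]
        cv2.polylines(big,[np.int32(pts)],True,c,1)
    return big
A=draw(a,"top",(330,195),k);B=draw(b,"scene",(295,165),k)
B=cv2.resize(B,(300,240)); out=np.zeros((600,760,3),np.uint8); out[:,:450]=A; out[:240,455:755]=B
cv2.imwrite("pics/leg.png",out)
step(np.array([.48,.30,.32]),RB)
E
```

```text
shift [-0.3814 -0.2564 -0.0789] turn [-15.1   0.3  -2.4] t 0.1
```

View pics/leg.png

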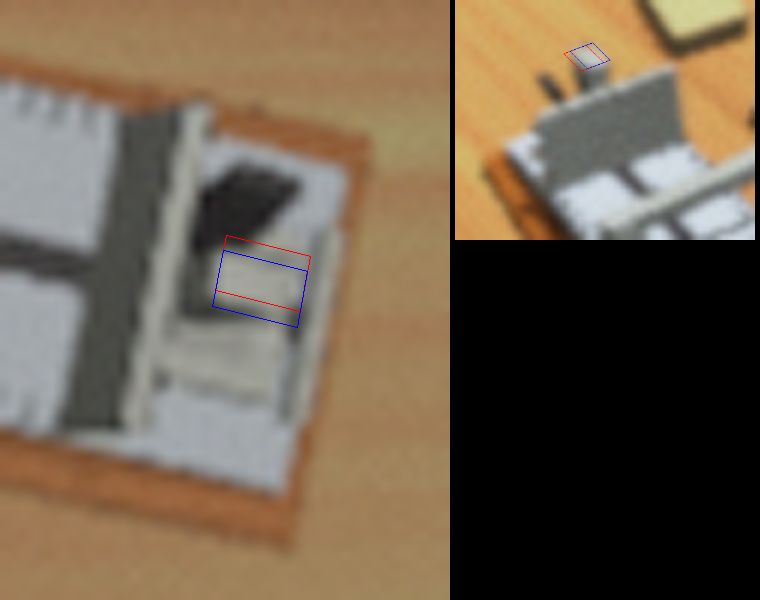

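The outlines show the post centred within about 3 mm of the bed's middle, so leg_grip x is about 0 to +3 mm. Moving now.

{"name": "drive_tool", "arguments": {"rows": "-0.38 -0.256 -0.08 -15 0 -2.4 0.087;-0.38 -0.256 -0.08 -15 0 -2.4 0.087;-0.38 -0.256 -0.08 -15 0 -2.4 0.087;-0.38 -0.256 -0.08 -15 0 -2.4 0.087;-0.38 -0.256 -0.08 -15 0 -2.4 0.087", "squeeze": 25}}

```text
clock: 0.52
tool_pos: [0.3153, 0.4912, 0.2771]
ee_rot: [0.354, 3.06, 0.4]
contact_force: [1.1, 0.3, 0.5]
opening: 1.002
finger_force: 0.0
```

```bash
python3 -c "
from h import *
where();step(np.array([.48,.30,.32]),RB);step(bed(P,(-.098,0,.17)),RB)"
```

```text
bed [-0.3512  0.4529  0.0723] F [1.1 0.3 0.5] Fbed [1.  0.6 0.3] open 0.0872 ff 0.0 j [-1.01  0.18 -0.03  1.88 -0.09  0.83  0.35] t 0.52
shift [-0.2043 -0.1325 -0.0787] turn [-0.1  0.3  0. ] t 0.52
shift [-0.2536 -0.453  -0.0958] turn [-0.1  0.3  0. ] t 0.52
```

{"name": "drive_tool", "arguments": {"rows": "-0.17 -0.11 -0.08 0 0 0 0.087;-0.17 -0.11 -0.08 0 0 0 0.087;-0.17 -0.11 -0.08 0 0 0 0.087;-0.25 -0.25 -0.096 0 0 0 0.087;-0.25 -0.4 -0.096 0 0 0 0.087"}}

```text
clock: 0.93
tool_pos: [0.4203, 0.3204, 0.3027]
ee_rot: [0.356, 3.055, 0.405]
contact_force: [1.6, 0.0, 0.1]
opening: 0.995
finger_force: 0.0
```

```bash
python3 -c "
from h import *
where();step(bed(P,(-.098,0,.15)),RB)"
```

```text
bed [-0.21    0.3221  0.1339] F [1.6 0.  0.1] Fbed [ 1.5  0.4 -0. ] open 0.0866 ff 0.0 j [-0.73  0.08  0.1   1.94 -0.21  0.93  0.82] t 0.93
shift [-0.1125 -0.3219 -0.016 ] turn [ 0.2  0.5 -0.1] t 0.93
```

{"name": "drive_tool", "arguments": {"rows": "-0.112 -0.322 -0.016 0 0 0 0.087;-0.112 -0.322 -0.016 0 0 0 0.087;-0.112 -0.322 -0.016 0 0 0 0.087;-0.112 -0.322 -0.016 0 0 0 0.087;-0.112 -0.322 -0.016 0 0 0 0.087"}}

```text
clock: 1.35
tool_pos: [0.4393, 0.1169, 0.2598]
ee_rot: [0.354, 3.059, 0.402]
contact_force: [0.6, 0.5, 0.4]
opening: 0.999
finger_force: 0.0
```

{"name": "drive_tool", "arguments": {"rows": "-0.03 -0.116 -0.006 0 0 0 0.087;-0.03 -0.116 -0.006 0 0 0 0.087;-0.03 -0.116 -0.006 0 0 0 0.087;-0.03 -0.116 -0.006 0 0 0 0.087;-0.03 -0.116 -0.006 0 0 0 0.087"}}

```text
clock: 1.77
tool_pos: [0.4428, -0.0005, 0.2357]
ee_rot: [0.363, 3.059, 0.401]
contact_force: [0.4, 0.6, 0.2]
opening: 0.999
finger_force: 0.0
```

```bash
python3 -c "
from h import *
where();step(bed(P,(-.098,0,.08)),RB)"
```

```text
bed [-0.1149  0.0078  0.1487] F [0.4 0.6 0.2] Fbed [ 0.3  0.7 -0. ] open 0.0869 ff 0.0 j [-0.32  0.07  0.42  2.12 -0.36  0.95  1.65] t 1.77
shift [-0.0166 -0.0077  0.0688] turn [-0.   0.3 -0.3] t 1.77
```

{"name": "drive_tool", "arguments": {"rows": "-0.016 -0.008 0.03 0 0 0 0.087;-0.016 -0.008 0.065 0 0 0 0.087;-0.016 -0.008 0.068 0 0 0 0.087;-0.016 -0.008 0.068 0 0 0 0.05;-0.016 -0.008 0.068 0 0 0 0.03", "squeeze": 20}}

```text
clock: 2.18
tool_pos: [0.4615, 0.008, 0.1693]
ee_rot: [0.352, 3.06, 0.402]
contact_force: [0.5, -0.3, 0.6]
opening: 0.923
finger_force: 0.0
```

{"name": "drive_tool", "arguments": {"rows": "0 0 0 0 0 0 0.005;0 0 0 0 0 0 0.005;0 0 0 0 0 0 0.005;0 0 0 0 0 0 0.005;0 0 0 0 0 0 0.005"}}

```text
clock: 2.6
tool_pos: [0.4616, 0.0072, 0.1691]
ee_rot: [0.354, 3.058, 0.402]
contact_force: [0.0, -0.3, 0.3]
opening: 0.555
finger_force: 0.0
```

```bash
python3 -c "
from h import *
import cv2
where();step(bed(P,(-.098,0,.08)),RB)
im=optics.camera('top');cv2.imwrite('pics/g1.png',cv2.resize(im[150:270,200:390],None,fx=4,fy=4))"
```

```text
bed [-0.0984  0.002   0.0814] F [ 0.  -0.3  0.3] Fbed [ 0.1 -0.2  0.4] open 0.0483 ff 0.0 j [-0.3   0.21  0.4   2.16 -0.48  0.81  1.77] t 2.6
shift [-0.0004 -0.002   0.0014] turn [0.  0.4 0. ] t 2.6
```

View pics/g1.png

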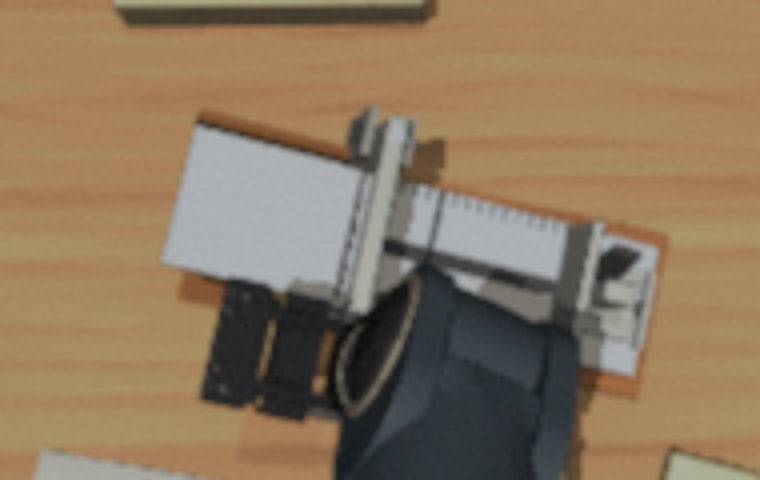

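The hand is over the handle and the spine's end meets it at about (350,305). I'll finish closing.

{"name": "drive_tool", "arguments": {"rows": "0 0 0 0 0 0 0.005;0 0 0 0 0 0 0.005;0 0 0 0 0 0 0.005;0 0 0 0 0 0 0.005;0 0 0 0 0 0 0.005"}}

```text
clock: 3.07
tool_pos: [0.4614, 0.0074, 0.1685]
ee_rot: [0.355, 3.06, 0.402]
contact_force: [0.3, 0.4, -0.2]
opening: 0.204
finger_force: 20.0
```

```bash
cat >> h.py <<'E'
def swing(ths,tilt=0):
    s=get_state(); Rc=R.from_rotvec(s["ee_rot"])
    for th in ths:
        c,n=np.cos(th),np.sin(th); p=bed(P,(.065-.163*c+.026*n,0.001,.055+.163*n+.026*c))
        Rt=BR*R.from_rotvec([0,tilt*th,0])*BR.inv()*RB
        print(th,np.round(Rc.inv().apply(p-s["tool_pos"]),3),np.round(np.degrees((Rc.inv()*Rt).as_rotvec()),1))
E
python3 -c "
from h import *
where();swing([.15,.35,.55,.75,.95,1.15,1.35,1.5,1.65])"
```

```text
bed [-0.0987  0.002   0.0807] F [ 0.3  0.4 -0.2] Fbed [ 0.2  0.4 -0.4] open 0.0178 ff 20.0 j [-0.3   0.21  0.4   2.16 -0.48  0.81  1.77] t 3.07
0.15 [-0.007 -0.001 -0.024] [ 0.   0.3 -0. ]
0.35 [-0.02  -0.001 -0.054] [ 0.   0.3 -0. ]
0.55 [-0.039 -0.001 -0.081] [ 0.   0.3 -0. ]
0.75 [-0.063 -0.001 -0.104] [ 0.   0.3 -0. ]
0.95 [-0.091 -0.001 -0.121] [ 0.   0.3 -0. ]
1.15 [-0.122 -0.001 -0.133] [ 0.   0.3 -0. ]
1.35 [-0.154 -0.001 -0.138] [ 0.   0.3 -0. ]
1.5 [-0.179 -0.001 -0.138] [ 0.   0.3 -0. ]
1.65 [-0.203 -0.001 -0.134] [ 0.   0.3 -0. ]
```

{"name": "drive_tool", "arguments": {"rows": "-0.004 -0.001 -0.016 0 0 0 0.005;-0.01 -0.001 -0.035 0 0 0 0.005;-0.02 -0.001 -0.054 0 0 0 0.005;-0.03 -0.001 -0.069 0 0 0 0.005;-0.039 -0.001 -0.081 0 0 0 0.005"}}

```text
clock: 3.48
tool_pos: [0.4947, -0.0223, 0.2472]
ee_rot: [0.354, 3.059, 0.403]
contact_force: [5.9, 4.0, -8.1]
opening: 0.202
finger_force: 20.0
```

```bash
python3 -c "
from h import *
where();swing([.55,.75,.95,1.15,1.35,1.5,1.65])"
```

```text
bed [-0.0595  0.0017  0.1623] F [ 5.9  4.  -8.1] Fbed [ 4.8  3.  -9.2] open 0.0175 ff 20.0 j [-0.28  0.16  0.45  2.   -0.4   1.01  1.72] t 3.48
0.55 [ 0.001 -0.001 -0.   ] [0.  0.4 0. ]
0.75 [-0.023 -0.001 -0.023] [0.  0.4 0. ]
0.95 [-0.051 -0.001 -0.04 ] [0.  0.4 0. ]
1.15 [-0.082 -0.001 -0.052] [0.  0.4 0. ]
1.35 [-0.115 -0.001 -0.057] [0.  0.4 0. ]
1.5 [-0.139 -0.001 -0.056] [0.  0.4 0. ]
1.65 [-0.164 -0.001 -0.052] [0.  0.4 0. ]
```

{"name": "drive_tool", "arguments": {"rows": "-0.017 -0.001 -0.018 0 0 0 0.005;-0.036 -0.001 -0.032 0 0 0 0.005;-0.058 -0.001 -0.043 0 0 0 0.005;-0.082 -0.001 -0.052 0 0 0 0.005;-0.106 -0.001 -0.056 0 0 0 0.005"}}

```text
clock: 3.9
tool_pos: [0.5926, -0.0609, 0.3008]
ee_rot: [0.353, 3.064, 0.406]
contact_force: [-1.7, 3.5, -2.7]
opening: 0.205
finger_force: 20.0
```

```bash
python3 -c "
from h import *
where();swing([1.3,1.4,1.5,1.6,1.68,1.72])"
```

```text
bed [0.0447 0.0009 0.218 ] F [-1.7  3.5 -2.7] Fbed [-2.5  2.2 -3.3] open 0.0178 ff 20.0 j [-0.21  0.31  0.48  1.7  -0.43  1.2   1.75] t 3.9
1.3 [-0.002  0.    -0.001] [0.1 0.  0. ]
1.4 [-0.018  0.    -0.002] [0.1 0.  0. ]
1.5 [-0.035  0.    -0.001] [0.1 0.  0. ]
1.6 [-0.051  0.     0.001] [0.1 0.  0. ]
1.68 [-0.064  0.     0.004] [0.1 0.  0. ]
1.72 [-0.07   0.     0.006] [0.1 0.  0. ]
```

{"name": "drive_tool", "arguments": {"rows": "-0.018 0 -0.002 0 0 0 0.005;-0.035 0 -0.001 0 0 0 0.005;-0.05 0 0.001 0 0 0 0.005;-0.063 0 0.004 0 0 0 0.005;-0.063 0 0.004 0 0 0 0.005"}}

```text
clock: 4.32
tool_pos: [0.6561, -0.0749, 0.2962]
ee_rot: [0.354, 3.061, 0.403]
contact_force: [1.4, 2.9, -2.0]
opening: 0.207
finger_force: 20.0
```

{"name": "drive_tool", "arguments": {"rows": "0 0 0 0 0 0 0.005;0 0 0 0 0 0 0.005;0 0 0 0 0 0 0.06;0 0 0 0 0 0 0.06;0 0 0 0 0 0 0.06"}}

```text
clock: 4.73
tool_pos: [0.6543, -0.0766, 0.2985]
ee_rot: [0.355, 3.059, 0.401]
contact_force: [-0.3, -0.4, -0.5]
opening: 0.355
finger_force: 0.0
```

{"name": "drive_tool", "arguments": {"rows": "0 0 0 0 0 0 0.07;0 0 -0.03 0 0 0 0.07;0 0 -0.06 0 0 0 0.07;0 0 -0.09 0 0 0 0.07;0 0 -0.12 0 0 0 0.07"}}

```text
clock: 5.15
tool_pos: [0.6464, -0.1065, 0.4154]
ee_rot: [0.355, 3.059, 0.401]
contact_force: [1.4, -0.6, 0.4]
opening: 0.727
finger_force: 0.0
```

```bash
cat >> h.py <<'E'
RL=BR*R.from_matrix(np.array([[0,1,0],[1,0,0],[0,0,-1.]]))   # leg: tool x=by, y=bx, z=-bz
RL2=BR*R.from_matrix(np.array([[0,-1,0],[-1,0,0],[0,0,-1.]]))
E
python3 -c "
from h import *
import cv2
where()
for r in (RL,RL2): step(bed(P,(0,-.19,.20)),r)
A=cv2.resize(optics.camera('top')[150:270,200:390],None,fx=4,fy=4)[:, :400];B=cv2.resize(optics.camera('scene')[110:230,270:370],None,fx=4,fy=4)
cv2.imwrite('pics/g2.png',np.hstack([A,B]))"
```

```text
bed [ 0.1075 -0.0006  0.337 ] F [ 1.4 -0.6  0.4] Fbed [ 1.5 -0.1  0.4] open 0.0632 ff 0.0 j [-0.13  0.37  0.51  1.37 -0.44  1.48  1.73] t 5.15
shift [ 0.1082 -0.1894  0.1364] turn [ 0.3  0.3 90. ] t 5.15
shift [ 0.1082 -0.1894  0.1364] turn [ -0.3   0.3 -90. ] t 5.15
```

View pics/g2.png

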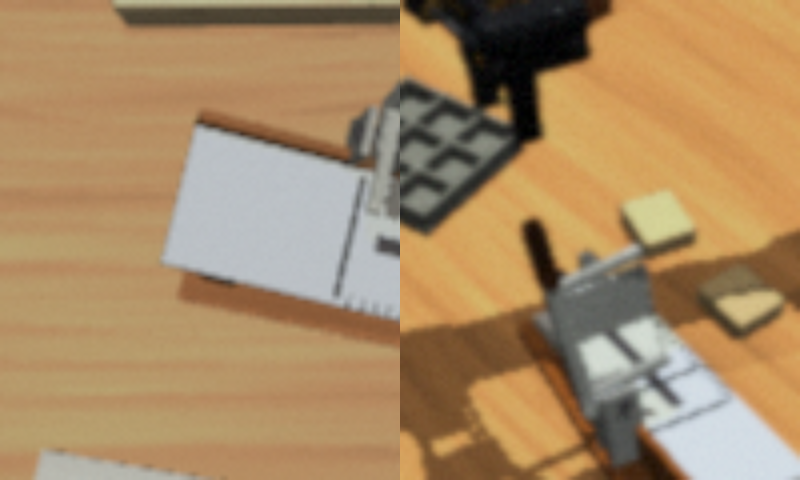

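The bow stands up and back, with its dark handle at about (535,240) in the scene half, and the bed is clear. Next I'll go over the leg with a +90° turn.

{"name": "drive_tool", "arguments": {"rows": "0.108 -0.19 0 0 0 90 0.07;0.108 -0.19 0 0 0 90 0.07;0.108 -0.19 0 0 0 90 0.07;0.108 -0.19 0 0 0 90 0.07;0.108 -0.19 0 0 0 90 0.07"}}

```text
clock: 5.67
tool_pos: [0.505, -0.2535, 0.3655]
ee_rot: [-1.282, -2.789, -0.398]
contact_force: [0.6, -0.2, -0.1]
opening: 0.806
finger_force: 0.0
```

```bash
python3 -c "
from h import *
where();step(bed(P,(0,-.19,.20)),RL)
for th in(1.4,1.6,1.7):
  c,n=np.cos(th),np.sin(th); print(th,proj('scene',bed(P,(.065-.19*c+.025*n,0,.055+.19*n+.025*c))),'seen tip',(535-400)/4+270,223/4+110)"
```

```text
bed [ 0.0032 -0.1828  0.3342] F [ 0.6 -0.2 -0.1] Fbed [ 0.6 -0.1 -0.1] open 0.0701 ff 0.0 j [-0.01  0.28  0.69  1.62 -0.42  1.43  1.46] t 5.67
shift [-0.0011 -0.0082  0.1341] turn [ 0.3  0.1 53.8] t 5.67
1.4 [316.66521616 158.49819529] seen tip 303.75 165.75
1.6 [305.65910014 163.13226299] seen tip 303.75 165.75
1.7 [300.34674571 166.23915956] seen tip 303.75 165.75
```

{"name": "drive_tool", "arguments": {"rows": "0 0 0 0 0 54 0.07;0 0 0 0 0 54 0.07;0 0 0 0 0 54 0.07;0 0 0 0 0 54 0.07;0 0 0 0 0 54 0.07"}}

```text
clock: 6.08
tool_pos: [0.5065, -0.2524, 0.3657]
ee_rot: [-2.029, -2.206, -0.348]
contact_force: [-0.4, 0.0, -0.4]
opening: 0.805
finger_force: 0.0
```

{"name": "drive_tool", "arguments": {"rows": "0 0 0 0 0 18 0.07;0 0 0 0 0 18 0.07;0 0 0 0 0 18 0.07;0 0 0 0 0 18 0.07;0 0 0.03 0 0 18 0.07"}}

```text
clock: 6.5
tool_pos: [0.5102, -0.2483, 0.3412]
ee_rot: [-2.327, -1.857, -0.319]
contact_force: [0.5, -1.1, -0.2]
opening: 0.802
finger_force: 0.0
```

```bash
python3 -c "
from h import *
where();step(bed(P,(0,-.187,.12)),RL)"
```

```text
bed [ 0.0071 -0.183   0.3091] F [ 0.5 -1.1 -0.2] Fbed [ 0.8 -0.9  0. ] open 0.0697 ff 0.0 j [-0.14  0.32  0.85  1.67 -0.48  1.39  0.6 ] t 6.5
shift [-0.0033 -0.01    0.189 ] turn [0.9 0.2 0.5] t 6.5
```

{"name": "drive_tool", "arguments": {"rows": "-0.003 -0.008 0.04 0.9 0 0.5 0.074;-0.003 -0.008 0.08 0.9 0 0.5 0.074;-0.003 -0.008 0.12 0.9 0 0.5 0.074;-0.003 -0.009 0.16 0.9 0 0.5 0.074;-0.003 -0.009 0.189 0.9 0 0.5 0.074"}}

```text
clock: 6.92
tool_pos: [0.5103, -0.1964, 0.1506]
ee_rot: [-2.312, -1.837, -0.293]
contact_force: [0.4, 1.2, 0.1]
opening: 0.849
finger_force: 0.0
```

```bash
python3 -c "
from h import *
import cv2
where();step(bed(P,(.001,-.187,.05)),RL)
A=cv2.resize(optics.camera('top')[180:270,300:390],None,fx=4.4,fy=4.4);B=cv2.resize(optics.camera('scene')[130:220,280:370],None,fx=4.4,fy=4.4)
cv2.imwrite('pics/g3.png',np.hstack([A,B]))"
```

```text
bed [-0.0046 -0.1836  0.1119] F [0.4 1.2 0.1] Fbed [ 0.1  1.2 -0.2] open 0.0739 ff 0.0 j [-0.13  0.49  0.74  1.93 -0.66  1.06  0.74] t 6.92
shift [-0.0035  0.0065  0.0619] turn [-0.8 -0.1 -0. ] t 6.92
```

View pics/g3.png

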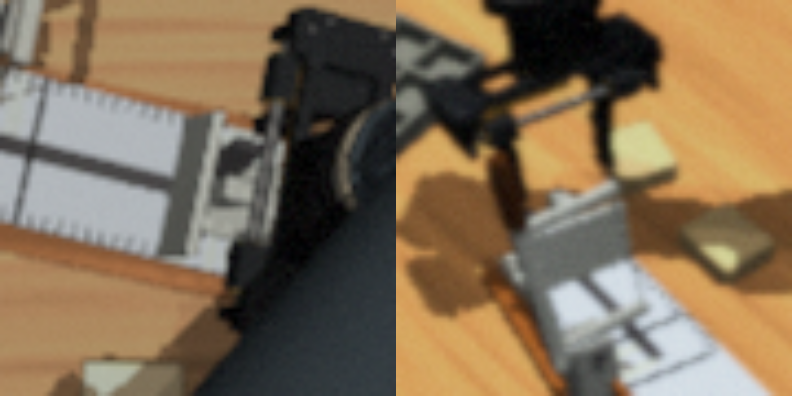

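The hand is above the leg and the bow handle stands at (505,180) in the scene half. I'll check the finger projection against the picture before descending.

```bash
python3 -c "
from h import *
s=get_state();Rc=R.from_rotvec(s['ee_rot']);t=s['tool_pos']
for y in(.045,-.045):
  for z in(.015,-.05): 
    q=proj('top',t+Rc.apply([0,y,z]));print('top',y,z,(q-[300,180])*4.4, 'scene',(proj('scene',t+Rc.apply([0,y,z]))-[280,130])*4.4+[396,0])
print((proj('top',bed(P,(0,-.185,.074)))-[300,180])*4.4)"
```

```text
top 0.045 0.015 [266.175454   122.36465079] scene [511.06877215 190.25409507]
top 0.045 -0.05 [309.06905939 111.64227285] scene [496.99916619 123.8316393 ]
top -0.045 0.015 [240.15351089 262.54425618] scene [605.01052072 153.75818059]
top -0.045 -0.05 [282.0898734  260.70807833] scene [593.78181524  87.57818619]
[245.72130352 184.19201917]
```

{"name": "drive_tool", "arguments": {"rows": "-0.003 0.006 0.01 -0.8 0 0 0.074;-0.003 0.006 0.025 -0.8 0 0 0.074;-0.003 0.006 0.04 -0.8 0 0 0.074;-0.003 0.006 0.053 -0.8 0 0 0.074;-0.003 0.006 0.062 -0.8 0 0 0.074"}}

```text
clock: 7.43
tool_pos: [0.52, -0.1865, 0.0925]
ee_rot: [-2.326, -1.841, -0.31]
contact_force: [-0.0, -0.1, -0.1]
opening: 0.85
finger_force: 0.0
```

```bash
python3 -c "
from h import *
where();step(bed(P,(.001,-.0775,.05)),RL)"
```

```text
bed [ 0.0026 -0.1872  0.0528] F [-0.  -0.1 -0.1] Fbed [-0.  -0.1 -0. ] open 0.074 ff 0.0 j [-0.1   0.57  0.68  1.97 -0.76  0.95  0.81] t 7.43
shift [ 0.1096 -0.0018  0.0028] turn [ 0.2 -0.  -0.1] t 7.43
```

{"name": "drive_tool", "arguments": {"rows": "0.008 -0.002 0.003 0 0 0 0.074;0.016 -0.002 0.003 0 0 0 0.074;0.026 -0.002 0.003 0 0 0 0.074;0.036 -0.002 0.003 0 0 0 0.074;0.046 -0.002 0.003 0 0 0 0.074"}}

```text
clock: 7.85
tool_pos: [0.5283, -0.1416, 0.1026]
ee_rot: [-2.326, -1.84, -0.309]
contact_force: [-0.6, -3.0, -1.5]
opening: 0.852
finger_force: 1.5
```

{"name": "drive_tool", "arguments": {"rows": "0.01 0 0 0 0 0 0.074;0.02 0 0 0 0 0 0.074;0.03 0 0 0 0 0 0.074;0.038 0 0 0 0 0 0.074;0.044 0 0 0 0 0 0.074"}}

```text
clock: 8.27
tool_pos: [0.5387, -0.0997, 0.1139]
ee_rot: [-2.325, -1.841, -0.311]
contact_force: [-2.2, -3.1, 0.1]
opening: 0.848
finger_force: 1.3
```

```bash
python3 -c "
from h import *
where();step(bed(P,(.001,-.0775,.05)),RL)"
```

```text
bed [ 0.001  -0.0958  0.0505] F [-2.2 -3.1  0.1] Fbed [-1.4 -3.3  1. ] open 0.0738 ff 1.3 j [-0.27  0.51  0.69  2.   -0.75  0.93  0.64] t 8.27
shift [ 0.0183 -0.0001  0.0005] turn [ 0.3 -0.  -0.1] t 8.27
```

{"name": "drive_tool", "arguments": {"rows": "0.004 0 0 0 0 0 0.074;0.008 0 0 0 0 0 0.074;0.011 0 0 0 0 0 0.074;0.011 0 0 0 0 0 0.074;0.011 0 0 0 0 0 0.074"}}

```text
clock: 8.68
tool_pos: [0.5411, -0.0906, 0.1163]
ee_rot: [-2.327, -1.84, -0.31]
contact_force: [-0.0, -2.3, -0.3]
opening: 0.852
finger_force: 0.7
```

```bash
python3 -c "
from h import *
import cv2
where();step(bed(P,(.001,-.0775,.05)),RL)
im=optics.camera('top').astype(float)
for i in range(3): im+=optics.camera('top')
im/=4; cv2.imwrite('pics/m.npy.png',im.astype(np.uint8))
A=cv2.resize(im[185:245,280:340].astype(np.uint8),None,fx=9,fy=9,interpolation=cv2.INTER_CUBIC)
cv2.imwrite('pics/g4.png',A)
for x in(-.04,-.03,-.02,.02,.03,.04):
  ys=np.arange(-.085,-.04,.0015); g=[]
  for y in ys:
    u=proj('top',bed(P,(x,y,0)));g.append(cv2.getRectSubPix(im.astype(np.float32).mean(2),(1,1),tuple(map(float,u)))[0,0])
  print(x,np.int32(g))
"
```

```text
bed [ 0.0012 -0.0861  0.0503] F [-0.  -2.3 -0.3] Fbed [ 0.5 -2.2  0.3] open 0.0741 ff 0.7 j [-0.29  0.5   0.69  2.   -0.74  0.92  0.62] t 8.68
shift [ 0.0086 -0.0002  0.0003] turn [ 0.3 -0.  -0.1] t 8.68
-0.04 [ 35  35  31  27  24  21  36  54  65  75  89 107 130 154 163 162 144 117
 111 126 146 169 178 175 173 174 175 178 179 178 179]
-0.03 [ 49  49  49  49  47  50  57  64  71  79  88 102 129 152 166 172 150 129
 128 131 156 180 180 180 180 179 180 180 179 179 180]
-0.02 [ 98  86  77  77  76  77  77  77  78  80  83 107 134 155 174 165 146 126
 108 122 152 169 176 179 180 180 180 180 180 180 180]
0.02 [ 91  80  75  77  79  80  80  80  80  82  89 114 140 160 179 159 138 123
 112 136 163 173 178 179 178 178 177 176 176 176 177]
0.03 [ 82  77  81  85  83  82  81  81  81  81  97 118 141 164 166 154 133 107
 106 133 157 172 180 180 180 178 178 177 176 170 163]
0.04 [ 85  82  80  79  79  78  78  78  80  85  99 117 141 160 164 162 137 114
 115 119 137 153 148 141 143 148 160 173 175 171 168]
```

View pics/g4.png

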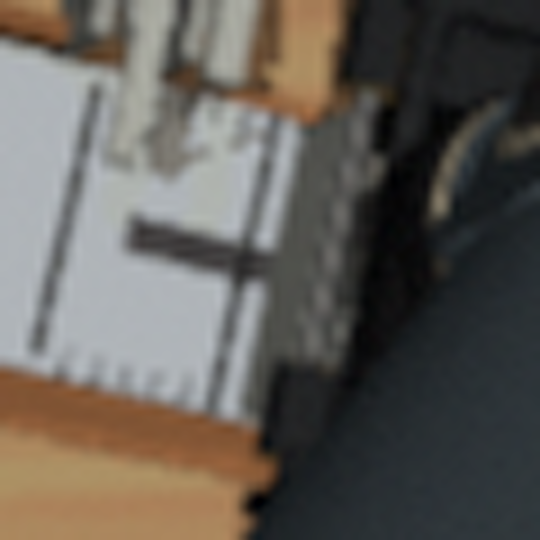

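The plate foot is at about (275,330) and the mark line runs from (270,120) to (220,410). The profiles put the face about 9.3 mm short of the mark.

{"name": "drive_tool", "arguments": {"rows": "0.003 0 0 0 0 0 0.074;0.006 0 0 0 0 0 0.074;0.009 0 0 0 0 0 0.074;0.009 0 0 0 0 0 0.074;0.009 0 0 0 0 0 0.074"}}

```text
clock: 9.3
tool_pos: [0.5428, -0.0816, 0.1187]
ee_rot: [-2.325, -1.841, -0.31]
contact_force: [-0.3, -1.2, 0.2]
opening: 0.852
finger_force: 0.7
```

```bash
python3 -c "
from h import *
import cv2
where()
im=sum(optics.camera('top').astype(np.float32) for i in range(4))/4
for x in(-.04,-.03,-.02,.02,.03,.04):
  print(x,[int(cv2.getRectSubPix(im.mean(2),(1,1),tuple(map(float,proj('top',bed(P,(x,y,0))))))[0,0]) for y in np.arange(-.07,-.05,.001)])
"
```

```text
bed [ 0.0009 -0.0767  0.0503] F [-0.3 -1.2  0.2] Fbed [ 0.  -1.1  0.5] open 0.0742 ff 0.7 j [-0.31  0.5   0.69  2.   -0.74  0.92  0.6 ] t 9.3
-0.04 [28, 24, 20, 28, 37, 46, 55, 63, 72, 75, 77, 80, 97, 116, 135, 150, 163, 176, 178, 175, 173]
-0.03 [48, 48, 51, 55, 58, 63, 67, 71, 74, 76, 77, 90, 109, 128, 145, 159, 173, 179, 179, 179, 179]
-0.02 [73, 74, 75, 77, 77, 77, 77, 77, 77, 77, 83, 94, 105, 120, 136, 153, 166, 172, 177, 180, 180]
0.02 [74, 76, 79, 81, 80, 80, 80, 79, 78, 78, 89, 102, 116, 132, 148, 164, 171, 175, 179, 179, 179]
0.03 [74, 77, 80, 80, 79, 79, 80, 80, 80, 85, 91, 98, 113, 130, 147, 159, 168, 176, 179, 179, 179]
0.04 [74, 75, 77, 78, 79, 79, 80, 80, 81, 82, 83, 92, 106, 119, 131, 140, 148, 152, 148, 143, 141]
```

The face is now at the mark, within about 1 mm. Closing.

{"name": "drive_tool", "arguments": {"rows": "0 0 0 0 0 0 0.06;0 0 0 0 0 0 0.05;0 0 0 0 0 0 0.04;0 0 0 0 0 0 0.03;0 0 0 0 0 0 0.015", "squeeze": 45}}

```text
clock: 9.92
tool_pos: [0.5461, -0.0834, 0.1194]
ee_rot: [-2.333, -1.843, -0.315]
contact_force: [9.4, -3.9, -1.7]
opening: 0.556
finger_force: 5.3
```

{"name": "drive_tool", "arguments": {"rows": "0 0 0 0 0 0 0.01;0 0 0 0 0 0 0.01;0 0 0 0 0 0 0.01;0 0 0 0 0 0 0.01;0 0 0 0 0 0 0.01"}}

```text
clock: 10.33
tool_pos: [0.5438, -0.0835, 0.1205]
ee_rot: [-2.328, -1.841, -0.313]
contact_force: [-2.7, -3.0, 11.3]
opening: 0.277
finger_force: 45.0
```

```bash
python3 -c "
from h import *
where()"
```

```text
bed [ 0.0023 -0.0778  0.0525] F [-2.7 -3.  11.3] Fbed [-1.9 -0.5 11.8] open 0.0241 ff 45.0 j [-0.31  0.49  0.69  1.99 -0.74  0.92  0.6 ] t 10.33
```

{"name": "drive_tool", "arguments": {"rows": "0 0 0 0 0 0 0.01;0 0 0 0 0 0 0.01;0 0 0 0 0 0 0.01;0 0 0 0 0 0 0.01;0 0 0 0 0 0 0.01"}}

```text
clock: 10.75
tool_pos: [0.5438, -0.0835, 0.1205]
ee_rot: [-2.328, -1.841, -0.314]
contact_force: [-2.0, -2.9, 10.9]
opening: 0.278
finger_force: 45.0
```

```bash
python3 -c "
from h import *
import cv2
where()
im=sum(optics.camera('top').astype(np.float32) for i in range(4))/4
for x in(-.03,-.02,.02,.03):
  print(x,[int(cv2.getRectSubPix(im.mean(2),(1,1),tuple(map(float,proj('top',bed(P,(x,y,0))))))[0,0]) for y in np.arange(-.07,-.05,.001)])
A=cv2.resize(optics.camera('top')[170:250,270:350],None,fx=4.8,fy=4.8);B=cv2.resize(optics.camera('scene')[130:210,290:370],None,fx=4.8,fy=4.8)
cv2.imwrite('pics/g5.png',np.hstack([A,B]))"
```

```text
bed [ 0.0023 -0.0778  0.0525] F [-2.  -2.9 10.9] Fbed [-1.3 -0.4 11.4] open 0.0242 ff 45.0 j [-0.31  0.49  0.69  1.99 -0.74  0.92  0.6 ] t 10.75
-0.03 [31, 26, 35, 45, 55, 62, 68, 75, 75, 73, 70, 83, 103, 123, 141, 157, 173, 180, 180, 179, 179]
-0.02 [23, 28, 35, 43, 52, 61, 70, 73, 73, 72, 78, 89, 101, 116, 134, 152, 165, 171, 176, 179, 179]
0.02 [74, 75, 76, 77, 77, 78, 78, 76, 75, 73, 84, 96, 109, 127, 145, 163, 171, 175, 179, 180, 180]
0.03 [74, 75, 76, 76, 77, 78, 78, 78, 78, 81, 86, 92, 107, 126, 144, 158, 167, 176, 179, 179, 179]
```

View pics/g5.png

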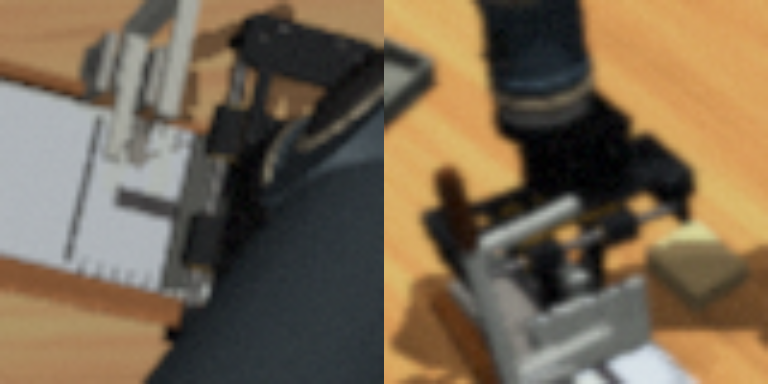

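The picture shows the plate still at the mark, the fingers closed on post and lever, and the bow upright at (450,190). The profiles haven't changed, so I'm handing in.

```bash
python3 -c "
from plant import job
print(job.close_job())"
```

```text
the job is handed in; nothing more can be done
None
```

The job is handed in, though no verdict came back: the bow is up at about 1.65 rad, the plate face is within about 1 mm of the mark, and the lever reads shut, with post and lever gripped at 45 N; no bystander was touched as far as I could see, but I did not measure them afterwards.

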